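# Find the heavy side of the tube rotator

### The job

Slide the tube rotator along its bench rail, without lifting it, until its pointers are in line with the white tape mark. Then turn its drum by the knob, feel which side of it is heavy, bring that heavy side to the lowest point of the tilted drum, and finish while still gripping the knob, holding it there. Leave the things lying around the rail where they are.

Things in the scene. Friction and masses are not known exactly. Their poses are not given: they have to be found in the camera images.
- knob (a point): Grip point on the rotator's round black knob (38 mm across, 50 mm long), on the drum's axis, 30 mm out from the drum's face, 20 mm below the knob's free end. Moves with the carriage, does not turn with the drum. z: the drum's axis, out of the drum, leaning 25 degrees from vertical towards the robot's side. x: straight up the slope of the drum's face, so -x is towards its lowest point. y: along the rail.
- face (a point): Middle of the face of the grey drum (160 mm across, 30 mm thick), axes as knob, not turning with the drum. Eight equal white caps, 22 mm across, 6 mm high, sit 60 mm from the axis and tell nothing of the balance. One side of the drum is heavy, out of sight; which one differs each time and never starts within 60 degrees of the lowest point.
- axle (a point): Back of the drum on its axis, axes as knob. The drum turns endlessly; its bearing drags with about 0.215 N m, so it stays wherever left. On top of that the weight pulls with 0.13 to 0.2 N m at most, towards heavy side down: nothing with it lowest or highest, most half-way up either side. The mean of the moments felt at one place after turning there from both ways is the weight's pull alone.
- pointer (a point): Middle of the rotator's carriage at bench height, on the rail's centre line; y along the rail. White base 130 x 110 mm, captive on the fixed 90 x 420 mm rail, slides along y with about 4 N drag and stays where left; it can be moved by the gripped knob. A steel pointer sticks out in its middle, front and back. Travel 135 mm either way from the rail's middle.
- mark (a point): Centre of the white tape mark, at bench height on the rail's centre line; the two tape pieces, 10 mm wide, run across the rail's direction in front of and behind the rail. The pointer is in line when pointer is at this point. y along the rail.
- dish_mid (a point): Bystander: centre of a white shallow dish 84 mm across, 16 mm high, in front of the rail. Not to be moved.
- jar_mid (a point): Bystander: centre of a small amber glass jar, 40 mm across, 55 mm high, in front of the rail. Not to be moved.
- brush_mid (a point): Bystander: middle of a brush 170 mm long lying behind the rail. Not to be moved.
- jawbone_mid (a point): Bystander: middle of a small jawbone, about 85 x 70 mm, 40 mm high, behind the rail. Not to be moved.

How it is judged:
By the outcome, as a careful person would: the job done as asked, in the order asked, and still so for the second after the job is handed in, while the arm keeps its last pose, push and grip.
It also fails if it takes over 72 s, if anything falls off the work surface, if the arm or the gripper's body presses on something with over 40 N, if the wrist force passes 120 N, or if a joint passes its speed limit or range.

### The arm

A 6-joint arm with a two-finger parallel gripper is mounted at the origin on the work surface. World frame = base frame: x ahead of the robot, y to its left, z up, the work surface at z = 0. Lengths are in m, angles in rad, forces in N, time in s.
With the tool pointing down it reaches from about 0.4 to 0.825 m from the base axis. Payload 7 kg.
Tool frame: the origin (TCP) lies midway between the tips of the shut fingers; the grasp point (between the pads) lies arm.hold_point_z behind it (arm.hold_point_z is the distance from the TCP to the grasp point, in m); z points along the fingers, y is the line along which they close (so a half turn about z gives the same grasp; the last joint's range is limited). The gripper opens to 88 mm and grips with 3 to 60 N. Pads are 19 mm wide; open, the fingers measure 130 mm over their backs; the gripper's body (78 mm by 193 mm) begins 47 mm behind the grasp point.
Start: joints at [-0.959, 0.359, 0.012, 0, -1.224, -0.288], TCP at [0.215, -0.64, 0.188] pointing down, gripper open.
Joint ranges: [-3.07, 3.07], [-1.43, 2.12], [-1.02, 1.25], [-3.03, 1.67], [-3.05, -0], [-3.03, 3.03]. Speed limits (rad/s): [2.39, 2.39, 3.01, 3.14, 3.14, 3.14].

### API

Orientations are given as [roll, pitch, yaw] about the fixed x, y, z axes, in that order (R = Rz(yaw) Ry(pitch) Rx(roll)).
In Python, from station import arm gives the robot as it stands.
- The arm moves only by the shell command python3 -m crank 'ROWS' [OPENING] [FORCE]. ROWS is JSON, a list that holds one entry, the list of rows, each a list of 4 numbers: the shift along the tool's x, y, z in units of 25 mm (1.0 is 25 mm), then the turn about the tool's z in units of 5 degrees (1.0 is 5 degrees). A call has 1 to 12 rows; each row is the pose to reach, as a shift and turn from the pose commanded when the call began, along the tool's axes at that moment; what a row does not reach only later rows make up. A row lasts 1/8 s, in which the tool goes at most 62.5 mm and 10.7 degrees, less where a joint would pass 70% of its speed; a pose out of reach is approached as far as the arm can. A call with a gripper value outside its range is refused whole. OPENING is the closure, from 0 (fully open) to 1 (shut), set as the call begins (- or left out, the last holds). The fingers move at their own pace and stop on an object; FORCE is the grip in N (left out, the last holds). Time passes only in rows, so rows that repeat a pose let the fingers close. It gives the time, the measured TCP pose, the force, the opening and the grip force at its end, in the units of the state.
- arm.get_state(): the state, without advancing time (a new reading comes with each control period).
- arm.grab_frame(name): name is "side" or "top"; returns (picture, depth): 400x640x3 uint8, red, green, blue; 400x640 float32, m along the optical axis (not along the pixel's ray), 0 where there is no reading.
- arm.get_calibration(name): a dict with "mtx" (3x3 intrinsics, pixels), "R" (3x3) and "t" (3): a world point X has camera coordinates R X + t. Camera axes: x right, y down, z forward; pixel columns grow to the right and rows downward; lengths in m; the calibration is good to about 2 mm. A picture is of the moment at which its call begins. get_calibration takes no time and is no camera call.
- arm.job_done(): hands the job in; it is judged then, once.
Trained networks look in the newest picture that a camera, given by its name, has taken for a name from the list of things; names that differ only in an ending like _2 or _b are one class to them, and where a whole thing is asked for, a point or a joint stands for the part that bears it (a point fixed in the world has none). Each returns a list of dicts, best first, with "score" (0 to 1); they miss things now and then, are a little off and sometimes report something else, mostly with a low value. They report only what shows in the picture. A call takes as long as a camera call.
- arm.recognise(thing, camera): "extent" ([left, top, width, height] in pixels, round what is visible of it).
- arm.trace(thing, camera): "mask" (400x640 bool, what is visible of it) and "extent" ([left, top, width, height] in pixels, round what is visible of it).
The state is a dict: "t": time; "q": joint angles; "qd": joint speeds; "joint_efforts": joint torques, N m; "eef_pos": TCP position; "ee_rot": TCP orientation; "force": force on the tool from outside, world axes, zero at the start; "moment": the same for the moment, N m; "width": finger opening in m; "gripper_force": force on a finger pad.
Only numpy, scipy, OpenCV 4.12 (cv2) and the standard library are available. Lean on these libraries where they do the work, as an engineer would, in place of code of your own. Each camera call takes 0.05 s, during which the arm holds its last target. There are 200 camera calls.

## Working session

There is one attempt and no reset: what is moved stays moved. The work goes in short steps, Python scripts to look and compute and a shell command to move; the robot and the scene stay as the last step left them, time stands still between calls to the robot, and variables do not carry over. Pictures are saved under pics/ and viewed, at most 10 in all, crops included, and the job is handed in when it is done.

```bash
ls; mkdir -p pics
python3 - <<'E'
from station import arm
import cv2,numpy as np
s=arm.get_state();print(s, arm.hold_point_z)
ims=[]
for c in("side","top"):
    im,d=arm.grab_frame(c);k=arm.get_calibration(c);print(c,k)
    cv2.imwrite(f"pics/{c}0.png",im[:,:,::-1])
    for th in("knob","face","pointer","mark","dish_mid","jar_mid","brush_mid","jawbone_mid"):
        r=arm.recognise(th,c)
        for o in r[:2]:
            print(c,th,round(o["score"],2),np.round(o["extent"]))
E
```

```text
pics
{'t': 0.0, 'q': array([-9.58924370e-01,  3.59373742e-01,  1.10328568e-02, -3.42832135e-04,
       -1.22407453e+00, -2.88094777e-01]), 'qd': array([ 6.14729339e-04,  5.87398528e-04,  1.20815118e-03, -3.41697142e-05,
        1.71539488e-03, -4.60001943e-04]), 'joint_efforts': array([ 1.39874439e-03, -5.82722354e+01,  2.93060035e+01,  6.99756235e+00,
        7.08594176e-03, -2.12913192e-04]), 'eef_pos': array([ 0.21453535, -0.63941227,  0.18752123]), 'ee_rot': array([ 3.13994872e+00, -1.51068515e-04, -2.81793211e+00]), 'force': array([-0.80784052, -0.70585047, -1.36417532]), 'moment': array([ 0.00936725,  0.01366005, -0.0062293 ]), 'gripper_force': 0.0, 'width': 0.08736879745739402} 0.0188
side {'mtx': array([[415.68431679,   0.        , 317.75854081],
       [  0.        , 415.68431679, 188.30168357],
       [  0.        ,   0.        ,   1.        ]]), 'R': array([[-0.92020086, -0.3908338 , -0.02189347],
       [-0.25681671,  0.64498216, -0.71975217],
       [ 0.29542437, -0.65669396, -0.69388579]]), 't': array([0.52042265, 0.2406251 , 0.65632608])}
side knob 0.94 [268. 154.  91.
[... 383 characters left out ...]
9],
       [  0.        , 459.72856894, 193.03296289],
       [  0.        ,   0.        ,   1.        ]]), 'R': array([[ 0.02437288, -0.99951169, -0.01955358],
       [-0.98607544, -0.02081751, -0.16499048],
       [ 0.16450286,  0.02330259, -0.98610131]]), 't': array([0.0086104 , 0.59100854, 0.91499928])}
top knob 0.52 [196. 254.  34.  43.]
top face 0.79 [288. 157.  84.  86.]
top pointer 0.86 [289. 156.  86. 102.]
top pointer 0.33 [342. 123.  35.  41.]
top mark 0.67 [291. 146.  21. 132.]
top dish_mid 0.57 [198. 253.  33.  42.]
top jar_mid 0.58 [359. 290.  14.  17.]
top brush_mid 0.62 [230. 112.  76.  29.]
top jawbone_mid 0.96 [343. 123.  34.  40.]
top jawbone_mid 0.17 [198. 256.  36.  41.]
```

View pics/top0.png

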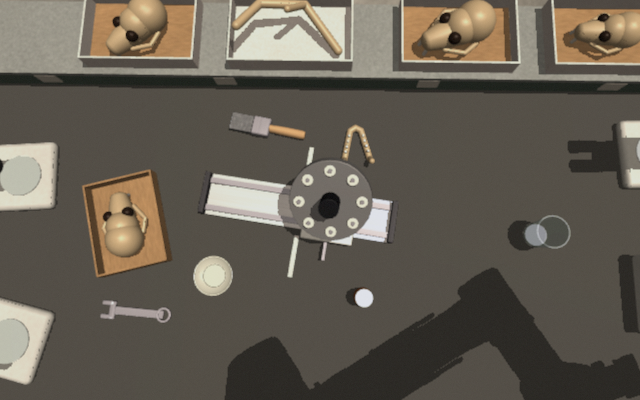

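View pics/side0.png

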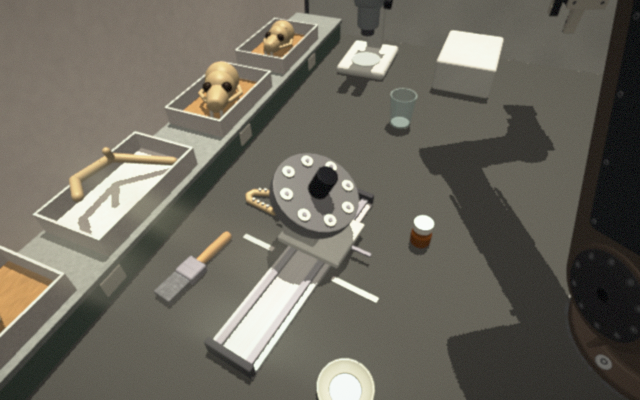

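```bash
cat > h.py <<'E'
from station import arm
import cv2,numpy as np
from scipy.spatial.transform import Rotation as Ro
from scipy.optimize import least_squares
def cloud(d,k):
    v,u=np.mgrid[:400,:640]; K=k["mtx"]
    P=np.stack([(u-K[0,2])/K[0,0]*d,(v-K[1,2])/K[1,1]*d,d],-1)
    P=(P-k["t"])@k["R"]; P[d==0]=np.nan; return P
def plane(P,tol=.003):
    best=None;rng=np.random.default_rng(0)
    for _ in range(300):
        a=P[rng.choice(len(P),3,False)];n=np.cross(a[1]-a[0],a[2]-a[0]);n/=np.linalg.norm(n)+1e-12
        m=abs((P-a[0])@n)<tol
        if best is None or m.sum()>best.sum():best=m
    c=P[best].mean(0);n=np.linalg.svd(P[best]-c,full_matrices=False)[2][2];n*=np.sign(n[2])
    return c,n,best
E
python3 - <<'E'
from h import *
for c in("top","side"):
    im,d=arm.grab_frame(c);k=arm.get_calibration(c);P=cloud(d,k)
    m=arm.trace("face",c)[0]["mask"]; q=P[m&(d>0)]
    # drum points: high only
    q=q[q[:,2]>.08]
    c0,n,i=plane(q); print(c,"plane",c0.round(4),n.round(4),"tilt",np.degrees(np.arccos(n[2])).round(2),"azim",np.degrees(np.arctan2(n[1],n[0])).round(2),i.sum(),len(q))
    # circle from inlier plane points
    e1=np.cross([0,0,1],n);e1/=np.linalg.norm(e1);e2=np.cross(n,e1)
    A=P.reshape(-1,3);A=A[~np.isnan(A[:,0])];A=A[(abs((A-c0)@n)<.003)&(np.linalg.norm(A-c0,axis=1)<.12)]
    ab=np.c_[(A-c0)@e1,(A-c0)@e2].astype(np.float32)
    (cx,cy),r=cv2.minEnclosingCircle(ab); h=cv2.convexHull(ab)[:,0]
    f=least_squares(lambda x:np.hypot(h[:,0]-x[0],h[:,1]-x[1])-x[2],[cx,cy,r],loss="soft_l1",f_scale=.001).x
    C=c0+f[0]*e1+f[1]*e2; print(" face centre",C.round(4),"r",f[2].round(4), "enc",r)
    # knob
    B=P.reshape(-1,3);B=B[~np.isnan(B[:,0])];hh=(B-C)@n; rad=np.linalg.norm(B-C-np.outer(hh,n),axis=1)
    s=(rad<.03)&(hh>.015)&(hh<.07); t=s&(hh>np.percentile(hh[s],90)-.004)
    print(" knob top h",np.percentile(hh[s],95).round(4),"centre",B[t].mean(0).round(4),"vs",(C+.05*n).round(4))
    # bright low things on bench
    g=im.astype(int); w=(g.min(2)>120)&(abs(P[...,2])<.008)&(np.ptp(g,axis=2)<40)
    x0,y0,W,H=[int(v) for v in arm.recognise("mark",c)[0]["extent"]]
    b=np.zeros_like(w);b[y0-8:y0+H+8,x0-8:x0+W+8]=1
    nl,L,st,ce=cv2.connectedComponentsWithStats((w&b).astype(np.uint8))
    for j in range(1,nl):
        if st[j,4]>15:
            Q=P[L==j];cc=Q.mean(0);dd=np.linalg.svd(Q[:,:2]-cc[:2],full_matrices=False)[2][0]
            l=(Q[:,:2]-cc[:2])@dd
            print("  blob",st[j],cc.round(4),"dir",np.degrees(np.arctan2(dd[1],dd[0])).round(1),"len",np.ptp(l).round(3))
    # rail
    Z=P[...,2]; rm=(Z>.012)&(Z<.05)&(np.hypot(P[...,0]-C[0],P[...,1]-C[1])<.33)
    nl,L,st,ce=cv2.connectedComponentsWithStats(rm.astype(np.uint8))
    for j in range(1,nl):
        if st[j,4]>150:
            Q=P[L==j]; R=cv2.minAreaRect(Q[:,:2].astype(np.float32)*1000); print("  low",st[j],Q.mean(0).round(3),np.percentile(Q[:,2],[5,50,95]).round(3),R)
    for th in("dish_mid","jar_mid","brush_mid","jawbone_mid"):
        r=arm.trace(th,c)
        if r: Q=P[r[0]["mask"]];print(" ",th,round(r[0]["score"],2),np.nanmean(Q,0).round(3),np.nanmax(Q[:,2]).round(3))
E
```

```text
top plane [0.5638 0.0068 0.1377] [-0.4139  0.0549  0.9087] tilt 24.68 azim 172.44 4032 5393
 face centre [0.5607 0.0074 0.1363] r 0.0792 enc 0.07996592670679092
 knob top h 0.0516 centre [0.5404 0.0103 0.1815] vs [0.54   0.0101 0.1817]
  blob [306 147   8  18  90] [0.6838 0.0571 0.001 ] dir 171.0 len 0.041
  blob [287 237  12  41 220] [0.4572 0.0878 0.0011] dir 172.5 len 0.087
  low [256  79 156   9 989] [0.843 0.008 0.03 ] [0.014 0.03  0.047] ((843.2811279296875, 7.887603759765625), (4.616687297821045, 342.0936279296875), 0.14805851876735687)
  low [230 113  76  27 984] [0.743 0.166 0.018] [0.014 0.018 0.022] ((740.9788208007812, 152.03805541992188), (170.1522979736328, 41.47161865234375), 78.35041046142578)
  low [343 126  32  38 301] [ 0.707 -0.048  0.018] [0.012 0.015 0.037] ((706.2741088867188, -53.255680084228516), (68.66513061523438, 85.79322814941406), 83.91656494140625)
  low [ 198  172  100   52 1356] [0.579 0.205 0.02 ] [0.013 0.018 0.03 ] ((578.8134765625, 181.468505859375), (214.90318298339844, 89.47693634033203), 82.92070770263672)
  low [356 201  43  43 582] [ 0.535 -0
[... 1684 characters left out ...]
6719)
  low [410 223  23  23 294] [ 0.377 -0.049  0.03 ] [0.014 0.028 0.048] ((377.42413330078125, -54.81159973144531), (38.78373336791992, 28.29514503479004), 7.9835429191589355)
  low [ 154  232   77   71 1421] [0.744 0.173 0.019] [0.014 0.019 0.022] ((743.0673217773438, 153.36453247070312), (169.50587463378906, 43.97205352783203), 81.18309783935547)
  low [317 359  57  41 588] [0.421 0.238 0.015] [0.012 0.015 0.018] ((418.6914367675781, 243.57485961914062), (81.33235168457031, 58.223636627197266), 22.33678436279297)
  dish_mid 0.61 [0.418 0.245 0.009] 0.02
  jar_mid 0.66 [ 0.378 -0.054  0.038] 0.059
  brush_mid 0.67 [0.742 0.174 0.018] 0.024
  jawbone_mid 0.93 [ 0.717 -0.034  0.012] 0.129
```

```bash
cat >> h.py <<'E'
def go(x,y,z,yawdeg):
    s=arm.get_state();R=Ro.from_euler("xyz",s["ee_rot"]).as_matrix()
    d=R.T@(np.array([x,y,z])-s["eef_pos"]);yw=np.degrees(s["ee_rot"][2])
    print("row:",(d/.025).round(2),"turn",(((yw-yawdeg+180)%360-180)/5).round(2))
N=np.array([-.417,.0555,.907]);N/=np.linalg.norm(N)
def st(C=None):
    s=arm.get_state();F=s["force"];M=s["moment"]
    print("t%.2f"%s["t"],"p",s["eef_pos"].round(4),"yaw %.2f"%np.degrees(s["ee_rot"][2]),"F",F.round(1),"M",M.round(3),"M.n %.3f"%(M@N),"w %.4f gf %.1f q6 %.2f"%(s["width"],s["gripper_force"],s["q"][5]))
E
python3 -m crank '[[[0,0,-1.5,0],[0,0,-2.8,1],[-20.8,20.4,-2.8,5.25],[-20.8,20.4,-2.8,5.25],[-20.8,20.4,-2.8,5.25],[-20.8,20.4,-2.8,5.25],[-20.8,20.4,-2.8,5.25],[-20.8,20.4,-2.8,5.25],[-20.8,20.4,-2.8,5.25],[-20.8,20.4,-2.8,5.25],[-20.8,20.4,-2.8,5.25],[-20.8,20.4,-2.8,5.25]]]' 0 40
python3 -c "
from h import *
st();go(.5447,.0101,.255,172.3);print(Ro.from_euler('xyz',arm.get_state()['ee_rot']).as_matrix().round(3))"
```

```text
t: 3.1
eef_pos: [0.4978, -0.0837, 0.2591]
ee_rot: [3.141, 0.001, 3.008]
force: [0.7, -0.4, 0.1]
width: 0.0877
gripper_force: 0.0
t3.10 p [ 0.4978 -0.0837  0.2591] yaw 172.32 F [ 0.7 -0.4  0.1] M [-0.134 -0.193 -0.026] M.n 0.022 w 0.0877 gf 0.0 q6 -1.93
row: [-1.36  3.97  0.17] turn 0.0
[[-0.991  0.134  0.001]
 [ 0.134  0.991  0.   ]
 [-0.001  0.    -1.   ]]
```

```bash
python3 -m crank '[[[-0.5,1.5,0,0],[-1,3,0,0],[-1.36,3.97,0,0],[-1.36,3.97,0,0],[-1.36,3.97,0,0]]]' >/dev/null
python3 -c "
from h import *
st();go(.5447,.0101,.1525,172.3)
im,d=arm.grab_frame('top');cv2.imwrite('pics/top1.png',im[100:300,180:440,::-1].repeat(2,0).repeat(2,1))"
```

```text
t3.73 p [0.5439 0.0076 0.2584] yaw 172.30 F [0.3 0.4 0.1] M [-0.085 -0.011 -0.034] M.n 0.004 w 0.0880 gf 0.0 q6 -2.08
row: [-0.02  0.11  4.24] turn -0.0
```

```bash
python3 -m crank '[[[0,0.12,0.8,0],[0,0.12,1.7,0],[0,0.12,2.6,0],[0,0.12,3.5,0],[0,0.12,4.24,0],[0,0.12,4.24,0],[0,0.12,4.24,0]]]' 
python3 -c "
from h import *
st();print(arm.get_state()['q'].round(2));im,d=arm.grab_frame('side');cv2.imwrite('pics/side1.png',im[60:300,180:480,::-1].repeat(2,0).repeat(2,1))"
```

```text
t: 4.65
eef_pos: [0.545, 0.0105, 0.1535]
ee_rot: [3.141, 0.001, 3.007]
force: [0.4, 0.2, -1.0]
width: 0.0873
gripper_force: 0.0
t4.65 p [0.545  0.0105 0.1535] yaw 172.27 F [ 0.4  0.2 -1. ] M [ 0.     0.018 -0.016] M.n -0.014 w 0.0873 gf 0.0 q6 -2.09
[ 0.38  0.17 -0.33  0.   -1.07 -2.09]
```

View pics/side1.png

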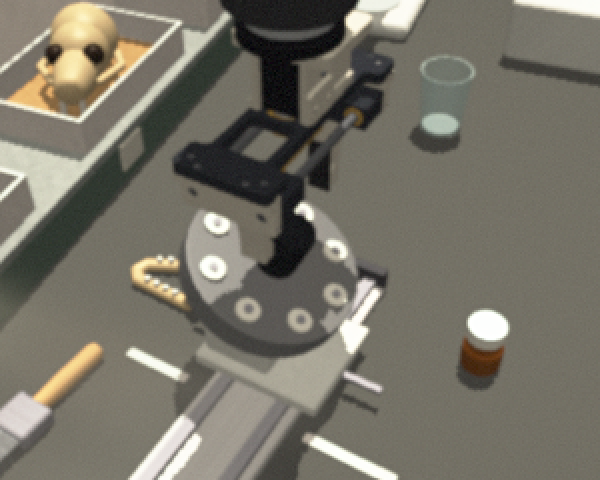

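The fingers straddle the knob (about 285,255 in the crop), and the drum and bystanders are untouched. I'll close now.

```bash
python3 -m crank '[[[0,0,0,0],[0,0,0,0],[0,0,0,0],[0,0,0,0]]]' 1 50
python3 -c "
from h import *
st()"
python3 -m crank '[[[0,0.3,0,0],[0,0.7,0,0],[0,1.1,0,0],[0,1.5,0,0],[0,1.9,0,0],[0,2.3,0,0],[0,2.58,0,0],[0,2.58,0,0],[0,2.58,0,0]]]' >/dev/null
python3 -c "
from h import *
st()
im,d=arm.grab_frame('side');cv2.imwrite('pics/side2.png',im[150:330,200:440,::-1].repeat(3,0).repeat(3,1))
im,d=arm.grab_frame('top');cv2.imwrite('pics/top2.png',im[120:300,180:420,::-1].repeat(3,0).repeat(3,1))"
```

```text
t: 5.2
eef_pos: [0.5445, 0.011, 0.1525]
ee_rot: [-3.142, -0.0, 3.007]
force: [-0.7, -1.2, -0.3]
width: 0.0531
gripper_force: 0.0
t5.20 p [0.5445 0.011  0.1525] yaw 172.31 F [-0.7 -1.2 -0.3] M [-0.011  0.001  0.011] M.n 0.015 w 0.0531 gf 0.0 q6 -2.09
t6.33 p [0.5531 0.0748 0.1524] yaw 172.30 F [-0.2  1.1  0.4] M [-0.025 -0.015  0.   ] M.n 0.010 w 0.0002 gf 0.0 q6 -2.19
```

View pics/side2.png

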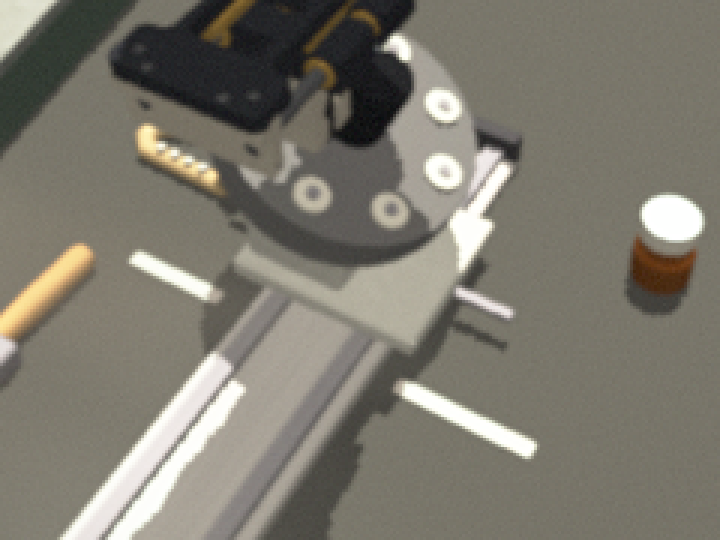

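View pics/top2.png

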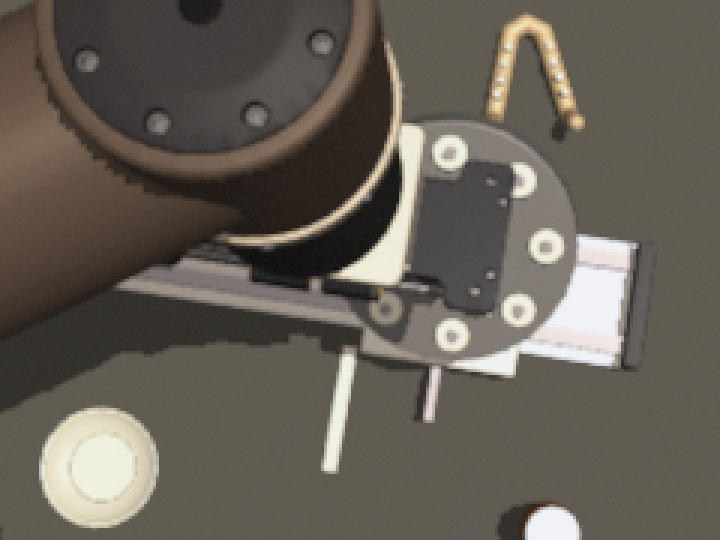

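```bash
cat >> h.py <<'E'
def drum(c):
    im,d=arm.grab_frame(c);k=arm.get_calibration(c);P=cloud(d,k)
    A=P.reshape(-1,3);A=A[~np.isnan(A[:,0])]
    return im,d,P,A
E
python3 - <<'E'
from h import *
ey=np.array([.134,.991,0]);ex=np.cross(ey,N)
C0=np.array([.5605,.008,.1368])
for c in("side","top"):
    im,d,P,A=drum(c)
    h=(A-C0)@N;a=(A-C0)@ex;b=(A-C0)@ey
    m=(abs(h)<.002)&(abs(a)<.1)&(abs(b)<.15)
    f=np.c_[a,b][m]
    print(c,"b range",np.percentile(b[m],[.5,99.5]).round(4),"a",np.percentile(a[m],[.5,99.5]).round(4),m.sum())
    # things above the face, slices in height
    for lo in range(5,90,10):
        s=(h>lo/1e3)&(h<(lo+10)/1e3)&(abs(a)<.05)&(abs(b)<.15)
        if s.sum()>5: print("  h",lo,"n",s.sum(),"a",np.percentile(a[s],[2,50,98]).round(3),"b",np.percentile(b[s],[2,25,50,75,98]).round(3))
E
```

```text
side b range [-0.0762  0.0787] a [-0.0774  0.0249] 2110
  h 5 n 139 a [-0.048 -0.011  0.012] b [-0.064 -0.047  0.017  0.038  0.065]
  h 15 n 46 a [-0.018 -0.009  0.001] b [0.005 0.013 0.016 0.018 0.02 ]
  h 25 n 56 a [-0.019 -0.008  0.004] b [0.001 0.013 0.017 0.018 0.019]
  h 35 n 62 a [-0.018 -0.005  0.009] b [0.003 0.015 0.017 0.018 0.019]
  h 45 n 293 a [-0.017 -0.003  0.01 ] b [-0.016 -0.006  0.003  0.011  0.019]
  h 55 n 29 a [-0.001  0.011  0.018] b [0.061 0.079 0.08  0.08  0.081]
  h 65 n 107 a [-0.001  0.003  0.019] b [0.051 0.06  0.077 0.08  0.081]
  h 75 n 88 a [0.004 0.007 0.018] b [0.05  0.06  0.073 0.08  0.082]
  h 85 n 48 a [0.009 0.011 0.017] b [0.062 0.072 0.078 0.082 0.084]
top b range [-0.0774  0.0541] a [-0.0772  0.0774] 1570
  h 5 n 51 a [-0.047 -0.032  0.047] b [-0.063 -0.056 -0.048 -0.036  0.042]
```

Run:
```python
from h import *
s=arm.get_state();p=s["eef_pos"];R=Ro.from_euler("xyz",s["ee_rot"]).as_matrix();st()
for c in("side","top"):
    im,d,P,A=drum(c)
    T=(A-p)@R
    m=(abs(T[:,0])<.06)&(abs(T[:,1])<.12)&(A[:,2]>.13)
    C0=np.array([.5605,.008,.1368]);h=(A-C0)@N;rad=np.linalg.norm(A-C0-np.outer(h,N),axis=1)
    m&=~((h<.056)&(rad<.085))
    for lo in range(-140,20,10):
        q=m&(T[:,2]>lo/1e3)&(T[:,2]<=(lo+10)/1e3)
        if q.sum()>3: print(c,"tz",lo,q.sum(),"x",np.percentile(T[q,0],[2,50,98]).round(3),"y",np.percentile(T[q,1],[2,50,98]).round(3))
im,d=arm.grab_frame("side")
cv2.imwrite("pics/side3.png",cv2.resize(im[90:240,230:430,::-1],(800,600),interpolation=cv2.INTER_CUBIC))
```

```text
t6.53 p [0.5532 0.0746 0.1525] yaw 172.28 F [-0.4  0.1  0.1] M [-0.028 -0.085 -0.007] M.n 0.000 w 0.0005 gf 0.0 q6 -2.19
side tz -140 593 x [-0.033  0.017  0.041] y [-0.087  0.045  0.095]
side tz -130 1146 x [-0.019  0.03   0.04 ] y [-0.082  0.018  0.092]
side tz -120 625 x [-0.032  0.024  0.04 ] y [-0.083  0.034  0.088]
side tz -110 165 x [-0.034  0.015  0.04 ] y [-0.083  0.087  0.088]
side tz -90 8 x [0.012 0.012 0.013] y [0.01  0.014 0.019]
side tz -80 40 x [0.007 0.012 0.013] y [0.004 0.014 0.019]
side tz -70 67 x [0.    0.011 0.012] y [-0.012  0.012  0.017]
side tz -60 103 x [-0.005  0.011  0.013] y [-0.015  0.011  0.016]
side tz -50 74 x [-0.007  0.011  0.013] y [-0.014  0.012  0.015]
top tz -140 25 x [0.026 0.039 0.04 ] y [-0.094 -0.049  0.074]
top tz -130 285 x [0.026 0.034 0.04 ] y [-0.067 -0.009  0.067]
top tz -120 82 x [0.025 0.033 0.04 ] y [-0.084  0.003  0.079]
top tz -110 5 x [0.038 0.04  0.04 ] y [-0.08  -0.006  0.082]
```

View pics/side3.png

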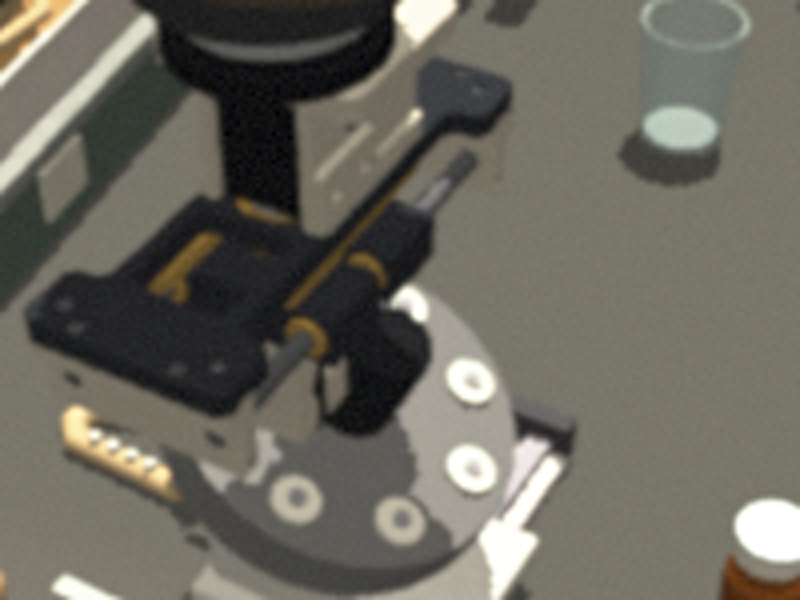

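```bash
python3 - <<'E'
from h import *
s=arm.get_state();p=s["eef_pos"];R=Ro.from_euler("xyz",s["ee_rot"]).as_matrix()
im,d,P,A=drum("side");T=(A-p)@R
C0=np.array([.5605,.008,.1368]);h=(A-C0)@N
m=(abs(T[:,0])<.02)&(abs(T[:,1])<.03)&(h>.012)&(T[:,2]>-.09)
for lo in range(-90,20,5):
    q=m&(T[:,2]>lo/1e3)&(T[:,2]<=(lo+5)/1e3)
    if q.sum()>1: print("tz",lo,q.sum(),"x",T[q,0].min().round(3),T[q,0].max().round(3),"y",T[q,1].min().round(3),T[q,1].max().round(3))
E
python3 -m crank '[[[0,0,-0.8,0],[0,0,-1.5,0],[0,-0.4,-1.5,0],[0,-0.8,-1.5,0],[0,-1.2,-1.5,0],[0,-1.6,-1.5,0],[0,-2.0,-1.5,0],[0,-2.4,-1.5,0],[0,-2.6,-1.5,0],[0,-2.6,-1.5,0],[0,-2.6,-1.5,0]]]' 0 50
python3 - <<'E'
from h import *
st()
s=arm.get_state();p=s["eef_pos"];R=Ro.from_euler("xyz",s["ee_rot"]).as_matrix()
C0=np.array([.5605,.008,.1368])
for c in("side","top"):
    im,d,P,A=drum(c);T=(A-p)@R;h=(A-C0)@N
    m=(abs(T[:,0])<.03)&(abs(T[:,1])<.08)&(h>.055)&(T[:,2]>-.1)
    for lo in range(-100,20,5):
        q=m&(T[:,2]>lo/1e3)&(T[:,2]<=(lo+5)/1e3)
        if q.sum()>1: print(c,"tz",lo,q.sum(),"x",T[q,0].min().round(3),T[q,0].max().round(3),"y",T[q,1].min().round(3),T[q,1].max().round(3))
E
```

```text
tz -85 9 x 0.012 0.013 y 0.007 0.019
tz -80 18 x 0.008 0.013 y 0.005 0.019
tz -75 20 x 0.006 0.013 y 0.004 0.019
tz -70 28 x 0.002 0.013 y -0.004 0.017
tz -65 44 x -0.002 0.013 y -0.015 0.017
tz -60 47 x -0.005 0.013 y -0.015 0.016
tz -55 49 x -0.006 0.013 y -0.015 0.016
tz -50 53 x -0.007 0.013 y -0.015 0.015
tz -45 24 x -0.007 0.013 y -0.015 0.015
tz -40 2 x 0.01 0.01 y -0.005 -0.003
t: 8.1
eef_pos: [0.5446, 0.0106, 0.19]
ee_rot: [3.141, 0.0, 3.007]
force: [0.3, 0.7, 0.6]
width: 0.0877
gripper_force: 0.0
t8.10 p [0.5446 0.0106 0.19  ] yaw 172.31 F [0.3 0.7 0.6] M [ 0.027 -0.015 -0.028] M.n -0.038 w 0.0877 gf 0.0 q6 -2.08
side tz -100 17 x 0.0 0.01 y -0.051 -0.046
side tz -95 13 x -0.003 0.007 y -0.049 -0.047
side tz -90 26 x -0.007 0.013 y -0.059 -0.043
side tz -85 45 x -0.009 0.014 y -0.065 0.064
side tz -80 55 x -0.009 0.014 y -0.06 0.063
side tz -75 64 x -0.009 0.013 y -0.062 0.062
side tz -70 69 x -0.009 0.013 y -0.061 0.061
side tz -65 77 x -0.01 0.013 y -0.059 0.06
side tz -60 83 x -0.009 0.013 y -0.059 0.059
side tz -55 84 x -0.01 0.013 y -0.059 0.06
side tz -50 84 x -0.009 0.013 y -0.06 0.059
side tz -45 56 x -0.01 0.013 y -0.06 0.059
side tz -40 6 x -0.007 0.01 y -0.046 0.042
```

The measured fingertips are 42 mm above the reported TCP, in both the open and shut poses. The first grip therefore passed over the knob, and the carriage and drum didn't move. I'll go down by the measured amount instead.

```bash
python3 -m crank '[[[0,0,0.8,0],[0,0,1.7,0],[0,0,2.4,0],[0,0,3.0,0],[0,0,3.2,0],[0,0,3.2,0]]]' 0 50 >/dev/null
python3 -c "
from h import *
st()"
python3 -m crank '[[[0,0,0,0],[0,0,0,0],[0,0,0,0],[0,0,0,0],[0,0,0,0],[0,0,0,0],[0,0,0,0],[0,0,0,0]]]' 1 50 >/dev/null
python3 -c "
from h import *
st()"
```

```text
t8.95 p [0.5446 0.0105 0.11  ] yaw 172.31 F [-0.6  0.8 -0.2] M [-0.014 -0.064  0.028] M.n 0.027 w 0.0874 gf 0.0 q6 -2.08
t9.95 p [0.5445 0.0107 0.11  ] yaw 172.31 F [-1.1  2.5 -0.3] M [0.65  0.111 0.077] M.n -0.195 w 0.0375 gf 50.0 q6 -2.08
```

```bash
python3 -m crank '[[[0,0.2,0,0],[0,0.5,0,0],[0,0.8,0,0],[0,1.1,0,0],[0,1.4,0,0],[0,1.7,0,0],[0,2.0,0,0],[0,2.3,0,0],[0,2.5,0,0],[0,2.58,0,0],[0,2.58,0,0],[0,2.58,0,0]]]' >/dev/null
python3 - <<'E'
from h import *
st()
s=arm.get_state()
im,d,P,A=drum("side")
ey=np.array([.134,.991,0]);ex=np.cross(ey,N);C0=np.array([.5605,.008,.1368])
h=(A-C0)@N;a=(A-C0)@ex;b=(A-C0)@ey
m=(abs(h)<.002)&(abs(a)<.1)&(abs(b)<.2)
f=np.c_[a,b][m].astype(np.float32);hu=cv2.convexHull(f)[:,0]
print(least_squares(lambda x:np.hypot(hu[:,0]-x[0],hu[:,1]-x[1])-.0795,[0,.06],loss="soft_l1",f_scale=.001).x, m.sum(), np.percentile(b[m],[.5,99.5]))
cv2.imwrite("pics/side4.png",cv2.resize(im[150:330,200:440,::-1],(800,600),interpolation=cv2.INTER_CUBIC))
E
```

```text
t11.45 p [0.5534 0.075  0.11  ] yaw 172.30 F [ 1.7  1.7 -0.8] M [ 0.183 -0.597  0.053] M.n -0.062 w 0.0372 gf 50.0 q6 -2.19
[0.00037191 0.06492251] 2562 [-0.01057602  0.14262935]
```

View pics/side4.png

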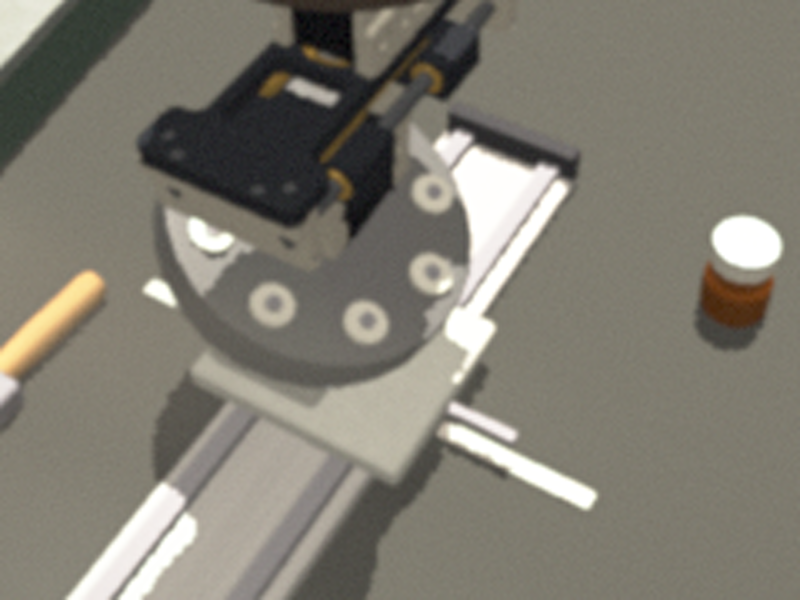

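Run:
```python
from h import *
out={}
def pix(k,X):
    p=k["R"]@np.array(X)+k["t"];return (k["mtx"]@(p/p[2]))[:2]
for c in("top","side"):
    im,d=arm.grab_frame(c);k=arm.get_calibration(c)
    u,v=pix(k,[.46,.085,.015]).astype(int);print(c,u,v)
    g=cv2.GaussianBlur(im,(0,0),.6).min(2).astype(int);w=np.zeros((400,640),np.uint8);r=slice(v-35,v+36);q=slice(u-45,u+46)
    w[r,q]=g[r,q]>135
    nl,L,s,ce=cv2.connectedComponentsWithStats(w)
    for j in range(1,nl):
        if 15<s[j,4]<700:
            y,x=np.where(L==j);vx=cv2.fitLine(np.c_[x,y].astype(np.float32),cv2.DIST_HUBER,0,.01,.01).ravel();print(c,j,s[j],vx.round(2))
    cv2.imwrite(f"pics/z_{c}.png",cv2.resize(im[r,q,::-1],None,fx=4,fy=4,interpolation=cv2.INTER_CUBIC))
a=cv2.imread("pics/z_top.png");b=cv2.imread("pics/z_side.png");cv2.imwrite("pics/z.png",np.hstack([a,b]))
```

```text
top 293 255
top 3 [300 224  39  17 275] [ 9.7000e-01 -2.5000e-01  3.2099e+02  2.3252e+02]
top 4 [272 228   7   4  16] [  0.93   0.37 274.1  229.8 ]
top 6 [287 237  12  41 215] [ 1.7000e-01 -9.8000e-01  2.9257e+02  2.5743e+02]
side 354 283
side 1 [309 248   7   5  30] [  0.92  -0.4  311.69 249.82]
```

View pics/z.png

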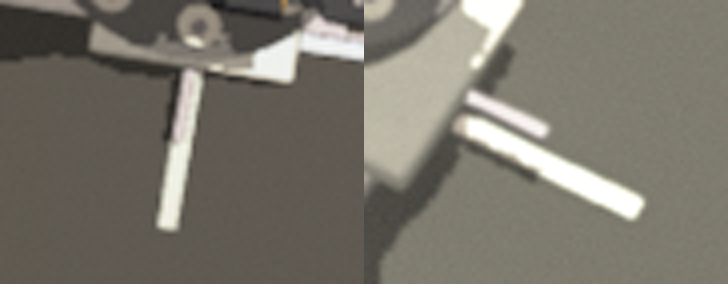

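Run:
```python
from h import *
k=arm.get_calibration("top");ks=arm.get_calibration("side")
ims=[arm.grab_frame("top")[0].astype(float) for _ in range(4)];im=np.mean(ims,0)
S=np.mean([arm.grab_frame("side")[0].astype(float) for _ in range(4)],0)
for v in range(240,275,3):
    print(v,[f"{r:.0f}/{b-r:.0f}" for r,b in im[v,285:303][:,[0,2]]])
def ray(k,u,v):
    d=k["R"].T@np.linalg.solve(k["mtx"],[u,v,1]);return -k["R"].T@k["t"],d
# side pointer line and tape centre per column
for u in (338,342,346,350):
    print(u,[f"{v}:{r:.0f}/{b-r:.0f}" for v,(r,b) in zip(range(268,292),S[268:292,u][:,[0,2]])])
```

```text
240 ['96/-14', '95/-14', '94/-14', '96/-14', '94/-14', '80/-12', '52/-7', '52/-8', '146/-11', '214/-16', '217/-17', '219/-18', '220/-18', '168/-14', '96/-14', '96/-14', '96/-14', '96/-14']
243 ['96/-14', '96/-15', '96/-13', '96/-14', '95/-14', '80/-11', '52/-8', '88/-9', '176/-14', '222/-14', '214/-17', '222/-15', '212/-18', '121/-14', '96/-14', '96/-14', '96/-14', '96/-14']
246 ['95/-14', '96/-14', '96/-15', '96/-14', '80/-12', '52/-8', '51/-7', '145/-12', '214/-17', '218/-17', '218/-16', '219/-16', '167/-15', '96/-14', '96/-14', '96/-15', '96/-14', '96/-14']
249 ['96/-14', '95/-14', '96/-14', '96/-14', '80/-12', '53/-8', '98/-11', '181/-15', '222/-14', '213/-16', '223/-13', '209/-15', '110/-14', '96/-14', '96/-15', '96/-14', '96/-14', '96/-15']
252 ['96/-14', '95/-14', '96/-14', '89/-13', '69/-10', '51/-8', '161/-12', '223/-14', '218/-17', '218/-16', '222/-16', '176/-16', '96/-14', '96/-13', '96/-14', '95/-14', '96/-14', '96/-14']
255 ['96/-14', '95/-14', '96/-14', '88/-13', '75/-11', '125/-12', '174/-17', '209/-20', '227/-15', '230/-14', '209/-19', '109/-14', '96/-14', '96/-14', '
[... 1910 characters left out ...]
:130/-18', '269:131/-16', '270:129/-16', '271:131/-17', '272:130/-16', '273:132/-16', '274:154/-16', '275:210/-16', '276:244/-8', '277:246/-8', '278:232/-8', '279:166/-11', '280:127/-12', '281:174/-16', '282:244/-10', '283:255/0', '284:255/-0', '285:255/-4', '286:234/-17', '287:183/-26', '288:131/-18', '289:90/-11', '290:93/-11', '291:119/-14']
350 ['268:131/-16', '269:131/-16', '270:130/-16', '271:130/-16', '272:131/-16', '273:129/-16', '274:130/-16', '275:132/-16', '276:159/-15', '277:218/-17', '278:244/-8', '279:247/-7', '280:232/-8', '281:165/-9', '282:127/-11', '283:174/-15', '284:245/-11', '285:255/0', '286:255/-0', '287:255/0', '288:255/-2', '289:214/-22', '290:126/-17', '291:84/-10']
```

Run:
```python
from h import *
k=arm.get_calibration("top");ks=arm.get_calibration("side");ey=np.array([.134,.991,0])
def ray(k,u,v): return -k["R"].T@k["t"],k["R"].T@np.linalg.solve(k["mtx"],[u,v,1])
def onz(k,u,v,z=.0005):
    o,d=ray(k,u,v);return o+d*(z-o[2])/d[2]
T1,T2=onz(k,291.33,264),onz(k,289.87,273);S1=onz(ks,346,283.9);S2=onz(ks,342,281.9)
for X in(T1,T2,S1,S2):print("tape",X.round(4),(X@ey).round(4))
o,d1=ray(k,295.05,243);_,d2=ray(k,294.0,249);n=np.cross(d1,d2)
for u,v in((346,276.95),(350,278.9),(342,274.9)):
    os,ds=ray(ks,u,v);X=os+ds*((o-os)@n)/(ds@n);print("ptr",X.round(4),(X@ey).round(4))
```

```text
tape [0.4425 0.0899 0.0005] 0.1484
tape [0.4233 0.0923 0.0005] 0.1482
tape [0.4759 0.0819 0.0005] 0.1449
tape [0.484  0.0806 0.0005] 0.1448
ptr [0.4762 0.0829 0.0236] 0.146
ptr [0.4683 0.084  0.0235] 0.146
ptr [0.484  0.0818 0.0239] 0.1459
```

Run:
```python
import cv2
im=cv2.imread("pics/top0.png");s=cv2.imread("pics/side0.png")
for v in range(237,264,3):print(v,im[v,314:332,2])
for u in(354,358,362,366):print(u,s[240:262,u,2])
```

```text
237 [137 135 125 119 119 111 111 111 113 110 112 112 113 112 117 126 136 144]
240 [ 59  69  79  85  95  98 105 111 118 125 127 128 128 125 125 126 127 151]
243 [ 66  66  69  68  67  67  67  59  44 125 190 207 171  88  66  59  47  51]
246 [ 82  85  85  83  84  78  62  44  55 151 208 194 145  83  85  85  84  84]
249 [ 84  84  85  84  85  70  46  44 110 180 206 175 104  86  85  84  85  83]
252 [ 84  84  84  82  71  46  44  57 152 209 194 145  85  86  83  85  83  84]
255 [ 84  83  84  86  69  44  44 106 181 208 175 103  85  85  86  86  84  84]
258 [ 84  84  84  78  59  43  55 152 209 202 159  84  84  86  84  84  84  84]
261 [84 85 84 84 85 85 85 83 85 83 86 85 85 83 85 84 84 85]
354 [156 116  93  78  71  98 162 210 208 153  91  82  98 104 104 105 100  85
  66  59  72  86]
358 [ 58  59  58  69  72  86 102 145 197 216 194 134  94  97 106 104 106 106
 102  88  66  66]
362 [ 97 102 103 106 106 105 106 108 112 151 200 217 195 133  95 100 104 104
 104 106  99  74]
366 [107 105 104 103 105 103 104 105 102 105 119 164 210 211 168 108  92 101
 106 106 108 106]
```

Run:
```python
from h import *
im=np.mean([arm.grab_frame("top")[0].astype(float) for _ in range(3)],0)
a=cv2.imread("pics/top0.png").astype(float)
for v in(249,255):print("old",v,[tuple(p.astype(int)) for p in a[v,320:328,::-1]])
for v in(240,243,246,249,252,258):
    print(v,[tuple(p.astype(int)) for p in im[v,290:299]])
```

```text
old 249 [(np.int64(46), np.int64(44), np.int64(39)), (np.int64(44), np.int64(43), np.int64(37)), (np.int64(110), np.int64(103), np.int64(99)), (np.int64(180), np.int64(170), np.int64(166)), (np.int64(206), np.int64(194), np.int64(191)), (np.int64(175), np.int64(163), np.int64(159)), (np.int64(104), np.int64(100), np.int64(92)), (np.int64(86), np.int64(81), np.int64(73))]
old 255 [(np.int64(44), np.int64(42), np.int64(38)), (np.int64(106), np.int64(100), np.int64(96)), (np.int64(181), np.int64(170), np.int64(167)), (np.int64(208), np.int64(196), np.int64(192)), (np.int64(175), np.int64(164), np.int64(160)), (np.int64(103), np.int64(96), np.int64(90)), (np.int64(85), np.int64(80), np.int64(72)), (np.int64(85), np.int64(79), np.int64(73))]
240 [(np.int64(88), np.int64(83), np.int64(74)), (np.int64(68), np.int64(65), np.int64(59)), (np.int64(51), np.int64(49), np.int64(44)), (np.int64(142), np.int64(133), np.int64(130)), (np.int64(211), np.int64(197), np.int64(195)), (np.int64(222), np.int64(210), np.int64(207)), (np.int64(223), np.int64(218), np.int64(208)), (np.int64(218), np.int64(218
[... 1459 characters left out ...]
03)), (np.int64(221), np.int64(210), np.int64(206)), (np.int64(222), np.int64(216), np.int64(207)), (np.int64(218), np.int64(218), np.int64(202)), (np.int64(176), np.int64(176), np.int64(160)), (np.int64(96), np.int64(90), np.int64(82)), (np.int64(95), np.int64(89), np.int64(81))]
258 [(np.int64(191), np.int64(190), np.int64(174)), (np.int64(238), np.int64(239), np.int64(226)), (np.int64(238), np.int64(239), np.int64(228)), (np.int64(238), np.int64(240), np.int64(228)), (np.int64(230), np.int64(232), np.int64(219)), (np.int64(175), np.int64(175), np.int64(162)), (np.int64(95), np.int64(89), np.int64(80)), (np.int64(95), np.int64(89), np.int64(81)), (np.int64(95), np.int64(90), np.int64(82))]
```

Run:
```python
from h import *
k=arm.get_calibration("top");ks=arm.get_calibration("side");ey=np.array([.134,.991,0])
def ray(k,u,v): return -k["R"].T@k["t"],k["R"].T@np.linalg.solve(k["mtx"],[u,v,1])
o,d1=ray(k,293.43+.17*3,243);_,d2=ray(k,293.43-.17*3,249);n=np.cross(d1,d2)
for u,v in((346,276.95),(350,278.9),(342,274.9)):
    os,ds=ray(ks,u,v);X=os+ds*((o-os)@n)/(ds@n);print("ptr",X.round(4),(X@ey).round(4))
for z in(.018,.021,.024):
    o,d=ray(k,293.43,246);X=o+d*(z-o[2])/d[2];print(z,X.round(4),X@ey)
o,d=ray(k,294.4,246);X=o+d*(-o[2])/d[2];print("tape",X.round(4),X@ey)
st()
```

```text
ptr [0.4755 0.085  0.0268] 0.148
ptr [0.4677 0.0861 0.0267] 0.148
ptr [0.4833 0.0839 0.0272] 0.1479
0.018 [0.4802 0.0852 0.018 ] 0.1487835211567946
0.021 [0.4801 0.0849 0.021 ] 0.1485045970052808
0.024 [0.48   0.0847 0.024 ] 0.14822567285376698
tape [0.4812 0.0847 0.    ] 0.14837827265549114
t12.15 p [0.5533 0.0746 0.11  ] yaw 172.30 F [ 2.5  3.6 -2.2] M [ 1.323 -0.939  0.065] M.n -0.545 w 0.0371 gf 50.0 q6 -2.19
```

```bash
cat >> h.py <<'E'
def sm(n=5,tag=""):
    L=[]
    for _ in range(n):
        arm.grab_frame("top");s=arm.get_state();L.append(np.r_[s["force"],s["moment"]])
    L=np.array(L);F,M=L[:,:3].mean(0),L[:,3:].mean(0)
    # axis point at height of tool: lever of vertical offset dz about n
    def tn(dz): return (M+np.cross([0,0,dz],F))@N
    print(tag,"t%.2f yaw %.2f"%(s["t"],np.degrees(s["ee_rot"][2])),"F",F.round(2),"M",M.round(3),"sd",L.std(0).round(2),"Mn: tcp %.3f, +42 %.3f, -61 %.3f w %.4f"%(tn(0),tn(-.019),tn(-.061),s["width"]))
E
S(){ python3 -c "
from h import *
sm(4,'$1')"; }
S hold
python3 -m crank '[[[0,0,0,0.7],[0,0,0,1.4],[0,0,0,2],[0,0,0,2],[0,0,0,2]]]' >/dev/null; S +10
python3 -m crank '[[[0,0,0,-0.7],[0,0,0,-1.4],[0,0,0,-2],[0,0,0,-2],[0,0,0,-2]]]' >/dev/null; S back0
python3 -m crank '[[[0,0,0,-0.7],[0,0,0,-1.4],[0,0,0,-2],[0,0,0,-2],[0,0,0,-2]]]' >/dev/null; S -10
python3 -m crank '[[[0,0,0,0.7],[0,0,0,1.4],[0,0,0,2],[0,0,0,2],[0,0,0,2]]]' >/dev/null; S back0
```

```text
hold t12.35 yaw 172.30 F [ 2.41  3.74 -1.94] M [ 1.31  -0.967  0.054] sd [0.6  0.42 0.45 0.04 0.02 0.03] Mn: tcp -0.551, +42 -0.583, -61 -0.654 w 0.0371
+10 t13.18 yaw 162.33 F [-5.75  4.45  5.93] M [3.654 1.344 0.714] sd [0.58 0.27 0.29 0.02 0.03 0.02] Mn: tcp -0.802, +42 -0.831, -61 -0.895 w 0.0382
back0 t14.00 yaw 172.28 F [1.94 1.02 2.46] M [-0.518 -0.846 -0.423] sd [0.42 0.61 0.42 0.12 0.04 0.03] Mn: tcp -0.215, +42 -0.225, -61 -0.247 w 0.0369
-10 t14.82 yaw -177.75 F [-0.61  1.12  7.31] M [-1.749  0.175 -1.008] sd [0.37 0.47 0.29 0.02 0.02 0.03] Mn: tcp -0.175, +42 -0.183, -61 -0.202 w 0.0377
back0 t15.65 yaw 172.32 F [ 1.22 -3.03  1.  ] M [ 0.067 -0.888  0.197] sd [0.2  0.15 1.04 0.07 0.03 0.04] Mn: tcp 0.102, +42 0.124, -61 0.174 w 0.0368
```

```bash
cat >> h.py <<'E'
import json
def sm(n=4,tag=""):
    L=[]
    for _ in range(n):
        arm.grab_frame("top");s=arm.get_state();L.append(np.r_[s["force"],s["moment"],s["joint_efforts"][5]])
    L=np.array(L).mean(0);F,M=L[:3],L[3:6]
    open("log.txt","a").write(json.dumps([tag,s["t"],s["ee_rot"][2],*L])+"\n")
    print(tag,"t%.2f yaw %.1f"%(s["t"],np.degrees(s["ee_rot"][2])),"F",F.round(2),"M",M.round(3),"j6 %.3f"%L[6],"Mn %.3f Mn61 %.3f w %.4f gf %.0f"%(M@N,(M+np.cross([0,0,-.061],F))@N,s["width"],s["gripper_force"]))
E
S(){ python3 -c "
from h import *
sm(4,'$1')"; }
python3 -m crank '[[[0,0,0,0],[0,0,0,0],[0,0,0,0]]]' 0.4 20 >/dev/null; S open
python3 -m crank '[[[0,0,0,0],[0,0,0,0],[0,0,0,0]]]' 1 20 >/dev/null; S grip
python3 -m crank '[[[0,0,0,0.8],[0,0,0,1.6],[0,0,0,2],[0,0,0,2]]]' >/dev/null; S +10
python3 -m crank '[[[0,0,0,-0.8],[0,0,0,-1.6],[0,0,0,-2],[0,0,0,-2]]]' >/dev/null; S b0-
python3 -m crank '[[[0,0,0,-0.8],[0,0,0,-1.6],[0,0,0,-2],[0,0,0,-2]]]' >/dev/null; S -10
python3 -m crank '[[[0,0,0,0.8],[0,0,0,1.6],[0,0,0,2],[0,0,0,2]]]' >/dev/null; S b0+
```

```text
open t16.23 yaw 172.3 F [ 0.41 -0.26 -0.3 ] M [-0.028 -0.022 -0.02 ] j6 -0.000 Mn -0.008 Mn61 -0.003 w 0.0524 gf 0
grip t16.80 yaw 172.3 F [-0.27 -0.73  0.05] M [-0.333 -0.037  0.023] j6 -0.028 Mn 0.158 Mn61 0.177 w 0.0378 gf 20
+10 t17.50 yaw 162.4 F [-4.3   3.01  3.63] M [2.074 1.239 0.35 ] j6 -0.389 Mn -0.479 Mn61 -0.541 w 0.0388 gf 20
b0- t18.20 yaw 172.3 F [ 1.11 -0.09 -0.51] M [-0.233 -0.432 -0.154] j6 0.190 Mn -0.066 Mn61 -0.068 w 0.0378 gf 20
-10 t18.90 yaw -177.8 F [-3.64 -2.12  5.38] M [-1.481  1.415 -0.625] j6 0.639 Mn 0.129 Mn61 0.195 w 0.0387 gf 21
b0+ t19.60 yaw 172.3 F [ 0.76 -1.91 -4.77] M [-0.422 -0.257 -0.008] j6 -0.007 Mn 0.154 Mn61 0.200 w 0.0375 gf 20
```

```bash
S(){ python3 -c "
from h import *
sm($2,'$1')"; }
python3 -m crank '[[[0,0,0,0],[0,0,0,0],[0,0,0,-2],[0,0,0,-4],[0,0,0,-6],[0,0,0,-7],[0,0,0,-7]]]' 0.4 45 >/dev/null; S -35open 1
python3 -m crank '[[[0,0,0,0],[0,0,0,0],[0,0,0,0],[0,0,0,1.8],[0,0,0,3.6],[0,0,0,5.4],[0,0,0,7.2],[0,0,0,9],[0,0,0,10.8],[0,0,0,12.6],[0,0,0,14],[0,0,0,14]]]' 1 45 >/dev/null; S +35 1
python3 -m crank '[[[0,0,0,0],[0,0,0,0],[0,0,0,-2],[0,0,0,-4],[0,0,0,-6],[0,0,0,-7],[0,0,0,-7]]]' 0.4 25 >/dev/null; S 0open 1
python3 -m crank '[[[0,0,0,0],[0,0,0,0],[0,0,0,0],[0,0,0,0.7],[0,0,0,1.4],[0,0,0,1.4]]]' 1 25 >/dev/null; S +7 4
python3 -m crank '[[[0,0,0,-1],[0,0,0,-2],[0,0,0,-2.8],[0,0,0,-2.8]]]' >/dev/null; S -7 4
```

```text
-35open t20.52 yaw -152.8 F [0.98 0.5  0.35] M [ 0.024 -0.009 -0.034] j6 0.296 Mn -0.041 Mn61 -0.058 w 0.0524 gf 0
+35 t22.07 yaw 137.2 F [-13.6    4.85  14.09] M [3.621 3.391 0.566] j6 -0.729 Mn -0.809 Mn61 -0.886 w 0.0414 gf 49
0open t23.00 yaw 172.2 F [-0.38 -0.44  0.95] M [-0.061  0.003 -0.01 ] j6 0.289 Mn 0.016 Mn61 0.029 w 0.0525 gf 0
+7 t23.95 yaw 165.3 F [-1.6  -2.56 -0.43] M [0.179 0.099 0.385] j6 -0.422 Mn 0.281 Mn61 0.351 w 0.0380 gf 25
-7 t24.65 yaw 179.2 F [-4.05 -3.56  4.3 ] M [-2.319  1.347 -0.415] j6 0.467 Mn 0.665 Mn61 0.770 w 0.0381 gf 25
```

```bash
cat >> h.py <<'E'
EY=np.array([.134,.991,0]);EY-=N*(EY@N);EY/=np.linalg.norm(EY);EX=np.cross(EY,N)
def caps(im,d,c,Cc):
    k=arm.get_calibration(c);P=cloud(d,k)-Cc;h=P@N;a=P@EX;b=P@EY;r=np.hypot(a,b)
    g=im.astype(float).min(2);ok=(abs(h-.003)<.007)&(r>.046)&(r<.074)
    al=np.arctan2(b,a)[ok];rr=r[ok];v=g[ok];hh=h[ok]
    def sc(p):
        dd=(al-p+np.pi/8)%(np.pi/4)-np.pi/8; dist=np.hypot(rr*np.cos(dd)-.06,rr*np.sin(dd))
        return dist<.0105
    ps=np.radians(np.arange(0,45,.5));res=[]
    # local brightness normalised by angular sector
    s=[]
    for p in ps:
        m=sc(p);s.append(hh[m].mean()-hh[~m].mean())
    vs=[v[sc(p)].mean()-v[~sc(p)].mean() for p in ps]
    print(c,ok.sum(),"phase by height",np.degrees(ps[np.argmax(s)]),round(max(s),4),"by brightness",np.degrees(ps[np.argmax(vs)]),round(max(vs),1))
E
python3 - <<'E'
from h import *
C0=np.array([.5605,.008,.1368])
for c in("side","top"):
    im,d=arm.grab_frame(c);caps(im,d,c,C0+.0648*EY)
E
```

```text
side 2051 phase by height 42.5 0.0037 by brightness 43.0 41.8
top 604 phase by height 42.0 0.0038 by brightness 42.0 56.3
```

Run:
```python
from h import *
C0=np.array([.5605,.008,.1368])
for c in("side","top"):
    im=cv2.imread(f"pics/{c}0.png")[:,:,::-1];k=arm.get_calibration(c)
    v,u=np.mgrid[:400,:640];r=np.stack([u,v,np.ones_like(u)],-1)@np.linalg.inv(k["mtx"]).T@k["R"];o=-k["R"].T@k["t"]
    d=((C0+.004*N-o)@N)/(r@N)
    caps(im,d,c,C0)
```

```text
side 2807 phase by height 10.5 0.0 by brightness 8.0 78.4
top 2839 phase by height 39.5 0.0 by brightness 8.5 74.3
```

```bash
S(){ python3 -c "
from h import *
sm($2,'$1')"; }
python3 -m crank '[[[0,0,0,0],[0,0,0,0],[0,0,0,-2],[0,0,0,-4],[0,0,0,-5.6],[0,0,0,-5.6]]]' 0.4 45 >/dev/null
python3 -m crank '[[[0,0,0,0],[0,0,0,0],[0,0,0,0],[0,0,0,1.8],[0,0,0,3.6],[0,0,0,5.4],[0,0,0,7.2],[0,0,0,9],[0,0,0,10.8],[0,0,0,12.6],[0,0,0,14],[0,0,0,14]]]' 1 45 >/dev/null
python3 -m crank '[[[0,0,0,0],[0,0,0,0],[0,0,0,-2],[0,0,0,-4],[0,0,0,-6],[0,0,0,-7],[0,0,0,-7]]]' 0.4 25 >/dev/null; S 0open 1
python3 -m crank '[[[0,0,0,0],[0,0,0,0],[0,0,0,0],[0,0,0,0.7],[0,0,0,1.4],[0,0,0,1.4]]]' 1 25 >/dev/null; S +7 3
python3 -m crank '[[[0,0,0,-1],[0,0,0,-2],[0,0,0,-2.8],[0,0,0,-2.8]]]' >/dev/null; S -7 3
python3 -m crank '[[[0,0,0,1],[0,0,0,2],[0,0,0,2.8],[0,0,0,2.8]]]' >/dev/null; S +7 3
python3 -m crank '[[[0,0,0,-0.7],[0,0,0,-1.4],[0,0,0,-1.4]]]' >/dev/null; S 0- 3
python3 -c "
from h import *
C0=np.array([.5605,.008,.1368])
for c in('side','top'):
    im,d=arm.grab_frame(c);caps(im,d,c,C0+.0648*EY)"
```

```text
0open t27.93 yaw 172.1 F [-0.2  -0.64 -0.19] M [ 0.033  0.015 -0.02 ] j6 0.281 Mn -0.031 Mn61 -0.014 w 0.0523 gf 0
+7 t28.82 yaw 165.4 F [-1.17 -1.21  0.72] M [0.458 0.236 0.436] j6 -0.505 Mn 0.217 Mn61 0.252 w 0.0382 gf 25
-7 t29.48 yaw 179.2 F [-2.51 -3.35  4.24] M [-2.495  0.924 -0.406] j6 0.485 Mn 0.723 Mn61 0.817 w 0.0383 gf 25
+7 t30.12 yaw 165.4 F [ 1.6  -2.33 -2.99] M [ 0.151 -0.901  0.409] j6 -0.469 Mn 0.258 Mn61 0.312 w 0.0381 gf 25
0- t30.65 yaw 172.3 F [-1.14  0.01  1.12] M [-0.635  0.356 -0.034] j6 0.104 Mn 0.254 Mn61 0.258 w 0.0379 gf 25
side 2025 phase by height 39.5 0.0037 by brightness 40.5 42.4
top 608 phase by height 40.0 0.0037 by brightness 39.5 62.5
```

```bash
S(){ python3 -c "
from h import *
sm($2,'$1')"; }
python3 -m crank '[[[0.1,0,0,0],[0.1,0,0,0]]]' >/dev/null; S x+ 2
python3 -m crank '[[[-0.2,0,0,0],[-0.2,0,0,0]]]' >/dev/null; S x- 2
python3 -m crank '[[[0.1,0,0.1,0],[0.1,0,0.1,0]]]' >/dev/null; S z+ 2
python3 -m crank '[[[0,0,-0.1,0],[0,0,-0.1,0]]]' >/dev/null; S 0 2
```

```text
x+ t31.10 yaw 172.3 F [10.39 -3.87 -7.84] M [-1.854 -3.538  0.105] j6 -0.093 Mn 0.672 Mn61 0.736 w 0.0374 gf 25
x- t31.45 yaw 172.3 F [-12.14   3.05   9.35] M [0.886 4.413 0.052] j6 -0.034 Mn -0.078 Mn61 -0.114 w 0.0376 gf 25
z+ t31.80 yaw 172.3 F [-9.75 -0.73 18.89] M [-0.57   3.337 -0.053] j6 0.024 Mn 0.375 Mn61 0.427 w 0.0374 gf 25
0 t32.15 yaw 172.3 F [-1.85 -2.46  3.15] M [-1.067  0.683  0.007] j6 0.003 Mn 0.490 Mn61 0.559 w 0.0376 gf 25
```

```bash
sed -i 's/"Mn %.3f Mn61 %.3f w/"Mn %.3f Mn353 %.3f w/; s/\[0,0,-.061\],F))@N,s\["width"\],s\["gripper/[0,0,.353],F))@N,s["width"],s["gripper/' h.py
S(){ python3 -c "
from h import *
sm($2,'$1')"; }
python3 -m crank '[[[0,0,0,0],[0,0,0,0],[0,0,0,2],[0,0,0,4],[0,0,0,6],[0,0,0,6]]]' 0.4 45 >/dev/null
python3 -m crank '[[[0,0,0,0],[0,0,0,0],[0,0,0,0],[0,0,0,-1.5],[0,0,0,-3],[0,0,0,-4.5],[0,0,0,-6],[0,0,0,-6]]]' 1 45 >/dev/null
python3 -m crank '[[[0,0,0,0],[0,0,0,0]]]' 0.4 25 >/dev/null; S open 1
python3 -m crank '[[[0,0,0,0],[0,0,0,0],[0,0,0,0],[0,0,0,0.4],[0,0,0,0.6],[0,0,0,0.7]]]' 1 25 >/dev/null; S + 3
python3 -m crank '[[[0,0,0,-0.6],[0,0,0,-1.1],[0,0,0,-1.3],[0,0,0,-1.4]]]' >/dev/null; S - 3
python3 -m crank '[[[0,0,0,0.6],[0,0,0,1.1],[0,0,0,1.3],[0,0,0,1.4]]]' >/dev/null; S + 3
python3 -m crank '[[[0,0,0,-0.6],[0,0,0,-1.1],[0,0,0,-1.3],[0,0,0,-1.4]]]' >/dev/null; S - 3
python3 -c "
from h import *
C0=np.array([.5605,.008,.1368])
for c in('side','top'):
    im,d=arm.grab_frame(c);caps(im,d,c,C0+.0648*EY)"
```

```text
open t34.20 yaw 172.2 F [-0.78  0.46  0.76] M [-0.007 -0.01   0.026] j6 -0.025 Mn 0.025 Mn353 0.078 w 0.0512 gf 0
+ t35.10 yaw 168.8 F [ 0.58 -2.74 -1.73] M [-0.221 -0.462  0.499] j6 -0.561 Mn 0.519 Mn353 0.127 w 0.0374 gf 25
- t35.75 yaw 175.8 F [-2.5  -2.31  3.56] M [-1.948  0.87  -0.716] j6 0.749 Mn 0.212 Mn353 -0.177 w 0.0376 gf 25
+ t36.40 yaw 168.8 F [ 1.24 -3.09 -3.13] M [-0.205 -0.607  0.638] j6 -0.634 Mn 0.631 Mn353 0.200 w 0.0373 gf 25
- t37.05 yaw 175.8 F [-1.24 -0.78  0.73] M [-1.375  0.57  -0.693] j6 0.711 Mn -0.023 Mn353 -0.162 w 0.0375 gf 25
side 2043 phase by height 14.500000000000002 0.0037 by brightness 14.500000000000002 58.5
top 605 phase by height 14.0 0.0041 by brightness 12.5 44.4
```

```bash
S(){ python3 -c "
from h import *
sm($2,'$1')"; }
python3 -m crank '[[[0,0,0,0],[0,0,0,0],[0,0,0,-2],[0,0,0,-4],[0,0,0,-6],[0,0,0,-7.3],[0,0,0,-7.3]]]' 0.4 55 >/dev/null
python3 -m crank '[[[0,0,0,0],[0,0,0,0],[0,0,0,0],[0,0,0,0],[0,0,0,1.5],[0,0,0,3],[0,0,0,4.5],[0,0,0,6],[0,0,0,7.5],[0,0,0,8],[0,0,0,8]]]' 1 55 >/dev/null
python3 -m crank '[[[0,0,0,0],[0,0,0,0]]]' 0.4 25 >/dev/null; S open 1
python3 -c "
from h import *
C0=np.array([.5605,.008,.1368])
for c in('side','top'):
    im,d=arm.grab_frame(c);caps(im,d,c,C0+.0648*EY)"
python3 -m crank '[[[0,0,0,0],[0,0,0,0],[0,0,0,0],[0,0,0,0.4],[0,0,0,0.6],[0,0,0,0.7]]]' 1 25 >/dev/null; S + 3
python3 -m crank '[[[0,0,0,-0.6],[0,0,0,-1.1],[0,0,0,-1.3],[0,0,0,-1.4]]]' >/dev/null; S - 3
python3 -m crank '[[[0,0,0,0.6],[0,0,0,1.1],[0,0,0,1.3],[0,0,0,1.4]]]' >/dev/null; S + 3
python3 -m crank '[[[0,0,0,-0.6],[0,0,0,-1.1],[0,0,0,-1.3],[0,0,0,-1.4]]]' >/dev/null; S - 3
python3 -c "
from h import *
C0=np.array([.5605,.008,.1368])
for c in('side','top'):
    im,d=arm.grab_frame(c);caps(im,d,c,C0+.0648*EY)"
```

```text
open t39.70 yaw 172.3 F [-0.19  0.05  0.02] M [-0.052 -0.003 -0.036] j6 -0.020 Mn -0.011 Mn353 -0.008 w 0.0516 gf 0
side 2073 phase by height 33.0 0.004 by brightness 33.0 49.3
top 600 phase by height 32.5 0.0039 by brightness 32.5 36.4
+ t40.70 yaw 168.8 F [-2.44  4.29  2.1 ] M [2.542 1.045 0.705] j6 -0.728 Mn -0.363 Mn353 0.221 w 0.0376 gf 25
- t41.35 yaw 175.8 F [ 3.85  3.25 -3.11] M [-0.    -1.006 -0.66 ] j6 0.661 Mn -0.655 Mn353 -0.101 w 0.0376 gf 25
+ t42.00 yaw 168.8 F [-2.62  4.27  1.82] M [2.402 1.008 0.701] j6 -0.709 Mn -0.310 Mn353 0.267 w 0.0377 gf 25
- t42.65 yaw 175.8 F [ 2.25  2.81 -1.83] M [-0.121 -0.722 -0.623] j6 0.658 Mn -0.555 Mn353 -0.097 w 0.0381 gf 25
side 2042 phase by height 36.5 0.0038 by brightness 36.0 42.2
top 607 phase by height 36.5 0.004 by brightness 36.0 46.4
```

```bash
S(){ python3 -c "
from h import *
sm($2,'$1')"; }
python3 -m crank '[[[0,0,0,0],[0,0,0,0],[0,0,0,2],[0,0,0,4],[0,0,0,6],[0,0,0,7.2],[0,0,0,7.2]]]' 0.4 55 >/dev/null
python3 -m crank '[[[0,0,0,0],[0,0,0,0],[0,0,0,0],[0,0,0,0],[0,0,0,-1.5],[0,0,0,-3],[0,0,0,-4.5],[0,0,0,-6],[0,0,0,-6.5],[0,0,0,-6.5]]]' 1 55 >/dev/null
python3 -m crank '[[[0,0,0,0],[0,0,0,0]]]' 0.4 25 >/dev/null; S open 1
python3 -c "
from h import *
C0=np.array([.5605,.008,.1368])
for c in('side','top'):
    im,d=arm.grab_frame(c);caps(im,d,c,C0+.0648*EY)"
python3 -m crank '[[[0,0,0,0],[0,0,0,0],[0,0,0,0],[0,0,0,0.4],[0,0,0,0.6],[0,0,0,0.7]]]' 1 25 >/dev/null; S + 3
python3 -m crank '[[[0,0,0,-0.6],[0,0,0,-1.1],[0,0,0,-1.3],[0,0,0,-1.4]]]' >/dev/null; S - 3
python3 -m crank '[[[0,0,0,0.6],[0,0,0,1.1],[0,0,0,1.3],[0,0,0,1.4]]]' >/dev/null; S + 3
python3 -m crank '[[[0,0,0,-0.6],[0,0,0,-1.1],[0,0,0,-1.3],[0,0,0,-1.4]]]' >/dev/null; S - 3
python3 -c "
from h import *
C0=np.array([.5605,.008,.1368])
for c in('side','top'):
    im,d=arm.grab_frame(c);caps(im,d,c,C0+.0648*EY)
print(arm.get_state()['eef_pos'],arm.get_state()['ee_rot'])"
```

```text
open t45.17 yaw 172.3 F [ 0.16 -0.44 -0.42] M [-0.039 -0.084 -0.028] j6 -0.006 Mn -0.014 Mn353 -0.075 w 0.0514 gf 0
side 2087 phase by height 11.5 0.0034 by brightness 12.5 47.8
top 590 phase by height 13.0 0.0036 by brightness 9.0 38.3
+ t46.17 yaw 168.8 F [ 0.33 -3.27 -2.39] M [-0.197 -0.399  0.583] j6 -0.611 Mn 0.589 Mn353 0.114 w 0.0376 gf 25
- t46.83 yaw 175.8 F [-1.38 -3.37  3.87] M [-1.975  0.843 -0.728] j6 0.734 Mn 0.210 Mn353 -0.314 w 0.0376 gf 25
+ t47.48 yaw 168.8 F [ 1.7  -3.51 -3.65] M [-0.11  -0.657  0.641] j6 -0.659 Mn 0.591 Mn353 0.108 w 0.0376 gf 25
- t48.12 yaw 175.8 F [-2.23 -0.74  1.87] M [-1.195  0.842 -0.677] j6 0.688 Mn -0.069 Mn353 -0.222 w 0.0379 gf 25
side 2040 phase by height 12.000000000000002 0.0036 by brightness 13.5 56.7
top 605 phase by height 12.5 0.0038 by brightness 11.5 46.1
[0.55285007 0.07430999 0.11000169] [-3.14138421e+00 -4.36597695e-04  3.06787198e+00]
```

```bash
S(){ python3 -c "
from h import *
sm($2,'$1')"; }
python3 -m crank '[[[0,0,0,0],[0,0,0,0.7],[0,0,0,0.7]]]' 0.4 18 >/dev/null; S open 2
python3 -m crank '[[[0,0,0,0],[0,0,0,0],[0,0,0,0],[0,0,0,0.3],[0,0,0,0.5],[0,0,0,0.6]]]' 1 18 >/dev/null; S + 5
python3 -m crank '[[[0,0,0,-0.5],[0,0,0,-0.9],[0,0,0,-1.1],[0,0,0,-1.2]]]' >/dev/null; S - 5
python3 -m crank '[[[0,0,0,0.5],[0,0,0,0.9],[0,0,0,1.1],[0,0,0,1.2]]]' >/dev/null; S + 5
python3 -m crank '[[[0,0,0,-0.5],[0,0,0,-0.9],[0,0,0,-1.1],[0,0,0,-1.2]]]' >/dev/null; S - 5
python3 -c "
from h import *
C0=np.array([.5605,.008,.1368])
for c in('side','top'):
    im,d=arm.grab_frame(c);caps(im,d,c,C0+.0648*EY)"
```

```text
open t48.70 yaw 172.4 F [ 0.35 -0.77  0.15] M [ 0.007 -0.022  0.   ] j6 -0.119 Mn -0.004 Mn353 -0.110 w 0.0528 gf 0
+ t49.70 yaw 169.3 F [-1.01  1.37  0.74] M [1.155 0.259 0.46 ] j6 -0.489 Mn -0.050 Mn353 0.131 w 0.0377 gf 18
- t50.45 yaw 175.3 F [ 2.42  0.26 -0.5 ] M [-0.428 -0.704 -0.559] j6 0.570 Mn -0.368 Mn353 -0.282 w 0.0374 gf 18
+ t51.20 yaw 169.3 F [-1.6   2.35  1.98] M [1.39  0.385 0.51 ] j6 -0.525 Mn -0.096 Mn353 0.219 w 0.0377 gf 18
- t51.95 yaw 175.3 F [ 2.99  0.74 -0.7 ] M [-0.338 -0.92  -0.535] j6 0.562 Mn -0.396 Mn353 -0.229 w 0.0373 gf 18
side 2042 phase by height 13.5 0.0036 by brightness 14.500000000000002 57.7
top 604 phase by height 14.0 0.0038 by brightness 12.000000000000002 42.1
```

```bash
S(){ python3 -c "
from h import *
sm($2,'$1')"; }
python3 -m crank '[[[0,0,0,0],[0,0,0,0.8],[0,0,0,1.6],[0,0,0,2.4],[0,0,0,3],[0,0,0,3]]]' 1 45 >/dev/null
python3 -m crank '[[[0,0,0,0],[0,0,0,0],[0,0,0,-1.2],[0,0,0,-2.4],[0,0,0,-2.4]]]' 0.4 18 >/dev/null; S open 2
python3 -c "
from h import *
C0=np.array([.5605,.008,.1368])
for c in('side','top'):
    im,d=arm.grab_frame(c);caps(im,d,c,C0+.0648*EY)"
python3 -m crank '[[[0,0,0,0],[0,0,0,0],[0,0,0,0],[0,0,0,0.3],[0,0,0,0.5],[0,0,0,0.6]]]' 1 18 >/dev/null; S + 5
python3 -m crank '[[[0,0,0,-0.5],[0,0,0,-0.9],[0,0,0,-1.1],[0,0,0,-1.2]]]' >/dev/null; S - 5
python3 -m crank '[[[0,0,0,0.5],[0,0,0,0.9],[0,0,0,1.1],[0,0,0,1.2]]]' >/dev/null; S + 5
python3 -m crank '[[[0,0,0,-0.5],[0,0,0,-0.9],[0,0,0,-1.1],[0,0,0,-1.2]]]' >/dev/null; S - 5
grep -c . log.txt
```

```text
open t53.52 yaw 172.2 F [-0.13  0.17 -0.8 ] M [-0.013 -0.036 -0.005] j6 0.221 Mn -0.001 Mn353 0.022 w 0.0527 gf 0
side 2075 phase by height 3.5 0.0037 by brightness 3.5 52.8
top 597 phase by height 4.5 0.004 by brightness 2.5 54.8
+ t54.62 yaw 169.3 F [-1.41  1.59  1.24] M [1.209 0.449 0.483] j6 -0.486 Mn -0.041 Mn353 0.165 w 0.0377 gf 18
- t55.38 yaw 175.3 F [ 2.34  0.92 -1.5 ] M [-0.433 -0.608 -0.545] j6 0.550 Mn -0.348 Mn353 -0.167 w 0.0378 gf 18
43Traceback (most recent call last):
  File "<string>", line 3, in <module>
    sm(5,'+')
    ~~^^^^^^^
  File "h.py", line 41, in sm
    arm.grab_frame("top");s=arm.get_state();L.append(np.r_[s["force"],s["moment"],s["joint_efforts"][5]])
    ~~~~~~~~~~~~~~^^^^^^^
ValueError: 200 camera calls are used up
Traceback (most recent call last):
  File "h.py", line 41, in sm
    arm.grab_frame("top");s=arm.get_state();L.append(np.r_[s["force"],s["moment"],s["joint_efforts"][5]])
    ~~~~~~~~~~~~~~^^^^^^^
ValueError: 200 camera calls are used up
```

```bash
python3 -m crank '[[[0,0,0,0],[0,0,0,0],[0,0,0,0.3],[0,0,0,0.5],[0,0,0,0.5],[0,0,0,0.5]]]' 1 35
python3 -c "
from h import *
st()"
```

```text
t: 57.28
eef_pos: [0.5532, 0.0745, 0.11]
ee_rot: [3.141, 0.0, 3.016]
force: [0.3, -0.6, -0.8]
width: 0.0373
gripper_force: 34.9
t57.27 p [0.5532 0.0745 0.11  ] yaw 172.81 F [ 0.3 -0.6 -0.8] M [ 0.496 -0.471  0.325] M.n 0.062 w 0.0373 gf 34.9 q6 -2.18
```

```bash
python3 -c "
from station import arm
print(arm.job_done())"
```

```text
the job is handed in; nothing more can be done
None
```

I handed the job in at 57.3 s with the knob still gripped. The pointer was within about 0.5 mm of the mark in the camera check after the slide, and the arm finished at that same position. The heavy side is at the lowest point to within roughly 8°, judged from the felt pull, which was about zero there. My first grip passed over the knob without moving anything, because the fingertips sit 42 mm above the reported TCP. I saw no bystander move, but the cameras ran out before a final look.

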